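Close-pack seven spice pots in the round tin

ROBOT

A 6-joint arm with a two-finger parallel gripper is mounted at the origin on the work surface. World frame = base frame: x ahead of the robot, y to its left, z up, the work surface at z = 0. Lengths are in m, angles in rad, forces in N, time in s.
With the tool pointing down it reaches from about 0.425 to 0.95 m from the base axis. Payload 3.5 kg.
Tool frame: the origin (TCP) lies between the finger pads; the fingertips stand 14 mm ahead of it and the grasp point (between the pads) lies 5 mm behind it; z points along the fingers, y is the line along which they close (so a half turn about z gives the same grasp; the last joint's range is limited). The gripper opens to 85 mm and grips with 20 to 120 N. Pads are 22 mm wide; open, the fingers measure 114 mm over their backs; the gripper's body (76 mm by 85 mm) begins 54 mm behind the grasp point. The pads swing forward as they close: fully open they stand 13 mm farther back than shut.
Start: joints at [-1.305, 0.286, 1.577, -0, 1.279, -0.15], TCP at [0.273, -0.617, 0.245] pointing down, gripper open.
Joint ranges: [-2.77, 2.77], [-0.9, 2.22], [0.21, 2.48], [-1.53, 4.67], [0.24, 2.81], [-2.84, 2.84]. Speed limits (rad/s): [2.79, 2.79, 3.14, 3.14, 3.14, 3.14].

INTERFACE

Orientations are given as [roll, pitch, yaw] about the fixed x, y, z axes, in that order (R = Rz(yaw) Ry(pitch) Rx(roll)).
In Python, from cell import telemetry, vision, workorder gives the robot as it stands.
- The arm moves only by the tool send_rows, never from a script. Its argument "targets" is a list of rows, each a list of 3 entries, a list of its own where there are three numbers: the closure, from 0 (fully open) to 1 (shut), then the shift along the tool's x, y, z in units of 4 cm (1.0 is 4 cm), then the turn about the tool's z in units of 5 degrees (1.0 is 5 degrees). A call has exactly 10 rows; each row shifts and turns the commanded pose from where the row before left it, along the tool's axes as they then stand; what a row does not reach is not made up. A row lasts 1/10 s, in which the tool goes at most 50 mm and 8.59 degrees, less where a joint would pass 70% of its speed; a pose out of reach is approached as far as the arm can. A call with a number of a shift or a turn outside -1 to 1 is refused whole. A call with a gripper value outside its range is refused whole. The fingers move at their own pace and stop on an object; "newtons" is the grip in N (left out, the last holds). Time passes only in rows, so rows that do not move let the fingers close, or fill a call up. It gives the time, the measured TCP pose, the force, the opening and the grip force at its end, in the units of the state.
- telemetry.get_obs(): the state, without advancing time (a new reading comes with each control period).
- vision.snapshot(name): name is "side" or "top" or "wrist"; returns the picture (480x640x3 uint8, red, green, blue); there is no depth.
- vision.get_calibration(name): a dict with "fx", "fy", "cx", "cy" (pixels), "world_from_camera" (4x4, takes a point from camera to world coordinates); the wrist camera has in their place "hand_eye" (4x4, takes a point from camera to tool coordinates, whose origin is the TCP and whose axes are the flange's). Camera axes: x right, y up, looking along -z (the intrinsics and any distortion apply to the point x, -y, -z); pixel columns grow to the right and rows downward; lengths in m; the calibration is good to about 2 mm. A picture is of the moment at which its call begins: read the wrist's pose just before it. get_calibration takes no time and is no camera call.
- workorder.job_done(): hands the job in; it is judged then, once.
The state is a dict: "clock": time; "joint_pos": joint angles; "qd": joint speeds; "joint_efforts": joint torques, N m; "tcp_pos": TCP position; "orientation": TCP orientation; "wrist_force": force on the tool from outside, world axes, zero at the start; "moment": the same for the moment, N m; "opening": finger opening in m; "grasp_force": force on a finger pad.
Only numpy, scipy, OpenCV 4.12 (cv2) and the standard library are available. Lean on these libraries where they do the work, as an engineer would, in place of code of your own. Each camera call takes 0.05 s, during which the arm holds its last target. There are 200 camera calls.

TASK

Pack all seven small spice pots of the same size into the round steel tin, one in the middle and six round it, so that every one stands upright and flat on the tin's floor. The four already in it are spread out: make room by sliding them along the floor without lifting them, then put in the three that stand on the table. Leave the wider jar, the cup, the saucer and the pill box where they are, and tip no pot over.

Things in the scene. Friction and masses are not known exactly. Their poses are not given: they have to be found in the camera images.
- tin: shallow round stainless-steel spice tin, open at the top, fixed to the table. Inner diameter 176 mm, outer about 190 mm, so seven pots just fit, one in the middle and six round it, with 4 mm to spare from the middle outwards; inner floor 4 mm above the table, rim 29.5 mm above the table. Origin: centre of its underside, on the table; z up. Its yaw has no meaning for the job (it is round), but turns the starting pattern of the pots in it
- inpot1_mid (a point): one of the four small spice pots that already stand in the tin, spread out about one to each quarter and 10 to 30 mm apart: closed steel cylinder, flat wooden lid of the same width, diameter 56 mm, height 40 mm, about 90 g, slides easily on the smooth steel floor and along the wall when pushed low with a few N. Point: its centre, 20 mm above its underside; z is the pot's axis
- inpot2_mid (a point): one of the four small spice pots that already stand in the tin, spread out about one to each quarter and 10 to 30 mm apart: closed steel cylinder, flat wooden lid of the same width, diameter 56 mm, height 40 mm, about 90 g, slides easily on the smooth steel floor and along the wall when pushed low with a few N. Point: its centre, 20 mm above its underside; z is the pot's axis
- inpot3_mid (a point): one of the four small spice pots that already stand in the tin, spread out about one to each quarter and 10 to 30 mm apart: closed steel cylinder, flat wooden lid of the same width, diameter 56 mm, height 40 mm, about 90 g, slides easily on the smooth steel floor and along the wall when pushed low with a few N. Point: its centre, 20 mm above its underside; z is the pot's axis
- inpot4_mid (a point): one of the four small spice pots that already stand in the tin, spread out about one to each quarter and 10 to 30 mm apart: closed steel cylinder, flat wooden lid of the same width, diameter 56 mm, height 40 mm, about 90 g, slides easily on the smooth steel floor and along the wall when pushed low with a few N. Point: its centre, 20 mm above its underside; z is the pot's axis
- outpot1_mid (a point): one of the three small spice pots that stand on the table at the start, left or right of the tin among other things: same pot as those in the tin, diameter 56 mm, height 40 mm, about 90 g. Point: its centre, 20 mm above its underside; z is the pot's axis
- outpot2_mid (a point): one of the three small spice pots that stand on the table at the start, left or right of the tin among other things: same pot as those in the tin, diameter 56 mm, height 40 mm, about 90 g. Point: its centre, 20 mm above its underside; z is the pot's axis
- outpot3_mid (a point): one of the three small spice pots that stand on the table at the start, left or right of the tin among other things: same pot as those in the tin, diameter 56 mm, height 40 mm, about 90 g. Point: its centre, 20 mm above its underside; z is the pot's axis
- widejar: bystander: a closed steel jar with a wooden lid, like the pots and as high (40 mm) but wider, 74 mm in diameter, standing on the table; does not belong in the tin. Origin: centre of its underside
- cup: bystander: turquoise silicone cup, about 75 mm high, 72 mm across the rim, upright. Origin: centre of its underside
- saucer: bystander: white porcelain saucer, 130 mm in diameter, 16 mm high. Origin: centre of its underside
- pillbox: bystander: closed wooden pill box 50 x 90 x 30 mm (x, y, z). Origin: centre of its underside
Things that resemble listed ones, but are neither listed nor needed, are in the scene too. What is shaped like the part that bears outpot2_mid but blue or purple is not meant. Leave any pink look-alike of the part that bears inpot3_mid alone.

How it is judged:
At the end, for the whole second after the job is handed in: all seven small pots are in the tin (centre within 66 mm of the tin's axis), standing on its floor (no more than 2.5 mm above it) and upright within 3 degrees, which only the pattern of one in the middle and six round it allows; let go (horizontal distance between each of inpot1_mid, inpot2_mid, inpot3_mid, inpot4_mid, outpot1_mid, outpot2_mid, outpot3_mid and tin below 0.066 m and z of each of inpot1_mid, inpot2_mid, inpot3_mid, inpot4_mid, outpot1_mid, outpot2_mid, outpot3_mid in the frame of tin below 0.0265 m and angle between each of inpot1_mid, inpot2_mid, inpot3_mid, inpot4_mid, outpot1_mid, outpot2_mid, outpot3_mid's own z axis and vertical below 0.06 rad); the robot touches nothing.
It fails at once if one of the four pots that start in the tin is lifted (more than about 15 mm) (z of any of inpot1_mid, inpot2_mid, inpot3_mid, inpot4_mid in the frame of tin above 0.04 m).
It fails at once if a spice pot is tipped over (more than 40 degrees) (angle between any of inpot1_mid, inpot2_mid, inpot3_mid, inpot4_mid, outpot1_mid, outpot2_mid, outpot3_mid's own z axis and vertical above 0.7 rad).
It fails at once if a bystander is shifted by more than 20 mm (distance of any of widejar, cup, saucer, pillbox from where it was at the start of the episode above 0.02 m).
It also fails if it takes over 72 s, if anything falls off the work surface, if the arm or the gripper's body presses on something with over 40 N, if the wrist force passes 120 N, or if a joint passes its speed limit or range.

## Working session

There is one attempt and no reset: what is moved stays moved. The work goes in short steps, Python scripts to look and compute and a tool call to move; the robot and the scene stay as the last step left them, time stands still between calls to the robot, and variables do not carry over. Pictures are saved under pics/ and viewed, at most 10 in all, crops included, and the job is handed in when it is done.

Besides the shell and the picture viewer there is one more tool, called after "Call:" as name(argument=value, ...) on one line, values as JSON. send_rows: Moves the arm, as the interface text tells. Shifts and turns lie within -1 to 1; 1 stands for 4 cm of shift or 5 degrees of turn. Its arguments: {"type":"object","properties":{"targets":{"type":"array"},"newtons":{"type":"number"}},"required":["targets"]}

```bash
mkdir -p pics
cat > h.py <<'E'
import numpy as np,cv2
from cell import telemetry,vision,workorder
from scipy.spatial.transform import Rotation as R
def snap(n,f=None):
    im=vision.snapshot(n)
    if f: cv2.imwrite('pics/'+f,cv2.cvtColor(im,cv2.COLOR_RGB2BGR))
    return im
def ray(n,uv,z):
    c=vision.get_calibration(n);T=np.array(c["world_from_camera"])
    uv=np.atleast_2d(uv).astype(float)
    d=np.c_[(uv[:,0]-c["cx"])/c["fx"],-(uv[:,1]-c["cy"])/c["fy"],-np.ones(len(uv))]@T[:3,:3].T
    o=T[:3,3];return o+d*((z-o[2])/d[:,2])[:,None]
E
python3 - <<'E'
from h import *
o=telemetry.get_obs();print(o)
for n in("top","side"):
    snap(n,n+"0.png")
    print(vision.get_calibration(n))
E
```

```text
{'clock': 0.0, 'joint_pos': array([-1.30500348e+00,  2.87203946e-01,  1.57816839e+00,  5.99064990e-06,
        1.27857587e+00, -1.49957261e-01]), 'qd': array([5.29406443e-04, 1.17890338e-03, 7.75549537e-05, 6.50857691e-04,
       2.93844559e-03, 2.55592351e-03]), 'joint_efforts': array([ 1.29592217e-04, -4.05975509e+01, -2.92626160e+01, -1.59426963e-04,
        5.80521708e-03, -1.12539541e-05]), 'tcp_pos': array([ 0.27250784, -0.61687504,  0.24392627]), 'orientation': array([-3.13926439e+00, -3.57577683e-04,  4.15747963e-01]), 'wrist_force': array([-0.1294888 ,  0.19958847, -0.44451102]), 'moment': array([ 0.05490843, -0.01116738, -0.04266016]), 'grasp_force': 0.0, 'opening': 0.08546676116506044}
{'fx': 580.9812449060558, 'fy': 580.9812449060558, 'cx': 320.0972504676409, 'cy': 239.11025517075564, 'world_from_camera': array([[-5.41078662e-03,  9.81343512e-01, -1.92186458e-01,
         2.62457092e-01],
       [-9.99985324e-01, -5.25723285e-03,  1.30891567e-03,
        -1.71197439e-02],
       [ 2.74126937e-04,  1.92190720e-01,  9.81357556e-01,
         1.48535787e+00],
       [ 0.00000000e+00,  0.00000000e+00,  0.00000000e+00,
         1.00000000e+00]])}
{'fx': 572.5062267651905, 'fy': 572.5062267651905, 'cx': 323.9218681854238, 'cy': 247.00136232405686, 'world_from_camera': array([[-0.66008139,  0.53459721, -0.52772945, -0.25284932],
       [-0.75117877, -0.47423172,  0.45916743,  0.68462699],
       [-0.00479642,  0.69950704,  0.71460961,  1.14449411],
       [ 0.        ,  0.        ,  0.        ,  1.        ]])}
```

View pics/top0.png

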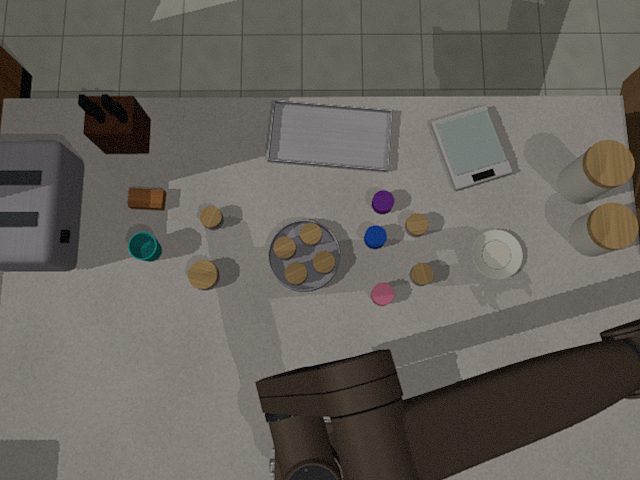

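View pics/side0.png

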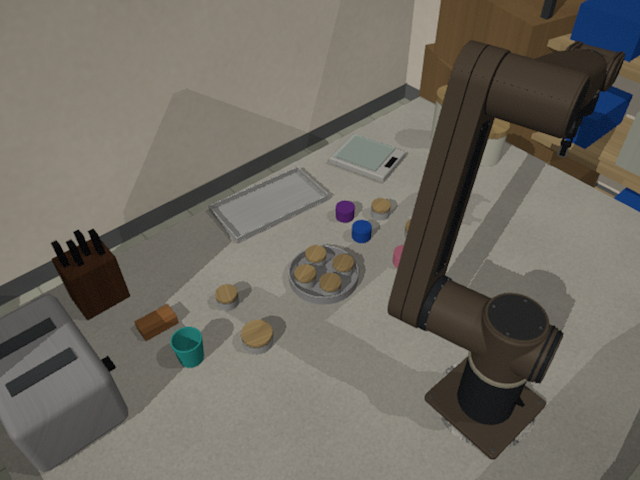

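Top view: the tin is at about (305,255), with four wooden lids inside at (311,233), (284,247), (296,273) and (323,262).

Things that could be taken for the outside pots:
- (211,217), (417,225) and (421,273): small wooden lids. These are the ones I choose.
- (203,275): the wide jar, which is bigger.
- (375,237) blue, (382,202) purple and (382,294) pink: look-alikes, not meant.

Next I measure these and check the choice in a crop.

```bash
cat >> h.py <<'E'
def lids(im,zmin=0):
    hsv=cv2.cvtColor(im,cv2.COLOR_RGB2HSV)
    m=cv2.inRange(hsv,(8,75,70),(25,255,255))
    m[:170]=0;m[320:]=0;m[:,:180]=0;m[:,460:]=0
    m=cv2.morphologyEx(m,cv2.MORPH_OPEN,np.ones((3,3),np.uint8))
    n,l,s,c=cv2.connectedComponentsWithStats(m)
    return [(c[i],s[i,4]) for i in range(1,n) if s[i,4]>80],m
E
python3 - <<'E'
from h import *
im=snap("top")
L,m=lids(im)
for c,a in L:
    print(c.round(1),a,ray("top",c,.040)[0].round(4),ray("top",c,.044)[0].round(4))
# tin rim: try ellipse from edges between dark ring
crop=im[180:320,180:460]
out=cv2.resize(crop,None,fx=2.8,fy=2.8,interpolation=cv2.INTER_CUBIC)
mm=cv2.resize(cv2.cvtColor(m[215:295,260:350],cv2.COLOR_GRAY2RGB),None,fx=2,fy=2)
out[:160,300:480]=out[:160,300:480]
cv2.imwrite('pics/crop1.png',cv2.cvtColor(out,cv2.COLOR_RGB2BGR))
print(vision.get_calibration("wrist"))
E
```

```text
[210.3 216.4] 368 [0.606 0.261 0.04 ] [0.6051 0.2603 0.044 ]
[416.8 223.9] 379 [ 0.5836 -0.2656  0.04  ] [ 0.5827 -0.2649  0.044 ]
[310.5 233.3] 389 [0.5608 0.0053 0.04  ] [0.5599 0.0052 0.044 ]
[284.2 247.2] 381 [0.5252 0.0719 0.04  ] [0.5245 0.0717 0.044 ]
[323.5 261.6] 388 [ 0.4878 -0.0274  0.04  ] [ 0.4871 -0.0274  0.044 ]
[202.4 274.1] 675 [0.4577 0.2764 0.04  ] [0.4571 0.2756 0.044 ]
[295.5 272.7] 390 [0.46  0.043 0.04 ] [0.4594 0.0429 0.044 ]
[422.  273.4] 400 [ 0.4565 -0.2739  0.04  ] [ 0.4559 -0.2732  0.044 ]
{'fx': 392.6709341003547, 'fy': 392.6709341003547, 'cx': 314.51881144344406, 'cy': 234.04144666756918, 'hand_eye': array([[-1.99655322e-04,  9.49772672e-01,  3.12940619e-01,
         7.94364101e-02],
       [ 9.99999139e-01,  5.95598732e-04, -1.16964122e-03,
         1.00209001e-03],
       [-1.29728031e-03,  3.12940116e-01, -9.49771973e-01,
        -1.28912425e-01],
       [ 0.00000000e+00,  0.00000000e+00,  0.00000000e+00,
         1.00000000e+00]])}
```

View pics/crop1.png

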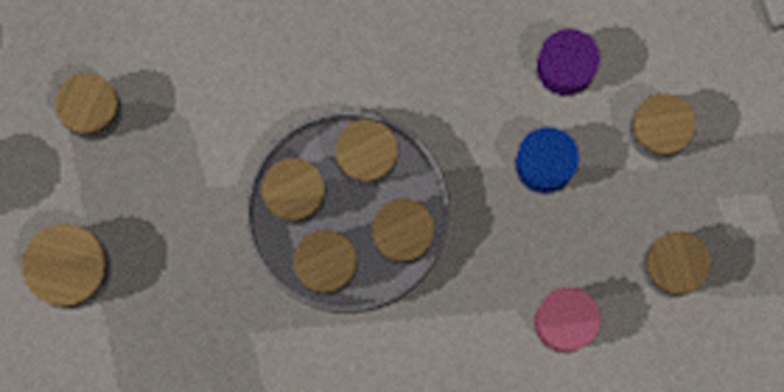

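The crop confirms the choice: three small wooden lids at (210,216), (417,224) and (422,273). The wide jar at (202,274) is clearly bigger, and the blue, purple and pink ones are ruled out. Next is the tin centre.

```bash
cat >> h.py <<'E'
def tin(im):
    from scipy.optimize import least_squares
    g=cv2.GaussianBlur(cv2.cvtColor(im,cv2.COLOR_RGB2GRAY),(3,3),0)
    e=cv2.Canny(g,40,110);v,u=np.nonzero(e)
    P=ray("top",np.c_[u,v],.0295)[:,:2]
    res=[]
    for r0 in (.095,.088):
        c=np.array([.508,.021])
        for tol in (.006,.004,.003):
            d=np.hypot(*(P-c).T);k=abs(d-r0)<tol
            s=least_squares(lambda p:np.hypot(*(P[k]-p[:2]).T)-p[2],[*c,r0],loss='soft_l1',f_scale=.001)
            c=s.x[:2]
        res.append((s.x.round(4),k.sum(),np.std(s.fun).round(4)))
    return res
E
python3 - <<'E'
from h import *
im=snap("top")
print(tin(im)); C=np.array([.508,.021])
for c in tin(im): print(c)
T=tin(im)[0][0][:2]
for c,a in lids(im)[0]:
    p=ray("top",c,.044)[0][:2]-T
    if np.hypot(*p)<.1: print((p*1000).round(1),np.hypot(*p).round(4),np.degrees(np.arctan2(p[1],p[0])).round(1))
o=telemetry.get_obs();print(o["tcp_pos"],o["clock"])
E
```

```text
[(array([0.5067, 0.0184, 0.0941]), np.int64(119), np.float64(0.0012)), (array([0.5077, 0.0238, 0.089 ]), np.int64(196), np.float64(0.0013))]
(array([0.5067, 0.0184, 0.0941]), np.int64(119), np.float64(0.0012))
(array([0.5077, 0.0238, 0.089 ]), np.int64(196), np.float64(0.0013))
[ 53.2 -13.3] 0.0549 -14.0
[17.7 53.3] 0.0562 71.6
[-19.6 -45.8] 0.0498 -113.1
[-47.2  24.2] 0.0531 152.8
[ 0.27259444 -0.61707829  0.24443748] 0.2
```

Call:
send_rows(targets=[[0,[0.84,-0.87,0],0],[0,[0.84,-0.87,0],0],[0,[0.84,-0.87,0],0],[0,[0.84,-0.87,0],0],[0,[0.84,-0.87,0],0],[0,[0.84,-0.87,0],0],[0,[0.84,-0.87,0],0],[0,[0.84,-0.87,0],0],[0,[0.84,-0.87,0],0],[0,[0.84,-0.87,0],0]], newtons=25)

```text
clock: 1.2
tcp_pos: [0.4397, -0.1615, 0.2454]
orientation: [3.141, -0.0, 0.415]
wrist_force: [1.5, -0.8, 0.2]
opening: 0.0855
grasp_force: 0.0
```

Call:
send_rows(targets=[[0,[0.84,-0.87,0],0],[0,[0.84,-0.87,0],0],[0,[0.84,-0.87,0],0],[0,[0.84,-0.87,0],0],[0,[0,0,0],-1],[0,[0,0,0],-1],[0,[0,0,0],-1],[0,[0,0,0],-1],[0,[0,0,0],-1],[0,[0,0,0],-1]])

```text
clock: 2.2
tcp_pos: [0.506, 0.0183, 0.2452]
orientation: [-3.141, 0.0, 0.943]
wrist_force: [0.2, -0.2, -0.1]
opening: 0.0857
grasp_force: 0.0
```

```bash
cat >> h.py <<'E'
def go(x,y,z,psi=None):
    "tool-axis shift in units of 4cm (at present yaw) and turn in units of 5deg"
    o=telemetry.get_obs();Rm=R.from_euler('xyz',o["orientation"]).as_matrix()
    d=Rm.T@(np.array([x,y,z])-o["tcp_pos"])
    r=f"shift {np.round(d/.04,3)}"
    if psi is not None:
        r+=f" turn {-(((psi-np.degrees(o['orientation'][2]))+180)%360-180)/5:.2f}"
    print(r)
def wray(uv,z,o):
    c=vision.get_calibration("wrist");H=np.array(c["hand_eye"])
    uv=np.atleast_2d(uv).astype(float)
    d=np.c_[(uv[:,0]-c["cx"])/c["fx"],-(uv[:,1]-c["cy"])/c["fy"],-np.ones(len(uv))]
    Rm=R.from_euler('xyz',o["orientation"]).as_matrix()
    d=d@(Rm@H[:3,:3]).T; p=o["tcp_pos"]+Rm@H[:3,3]
    return p+d*((z-p[2])/d[:,2])[:,None]
E
python3 - <<'E'
from h import *
o=telemetry.get_obs();print(o["clock"],o["tcp_pos"],o["orientation"])
im=snap("wrist","w1.png")
go(.507,.021,.2,70)
E
```

```text
2.2 [0.50604131 0.01833586 0.24515378] [-3.14129568e+00  1.30068355e-04  9.43156892e-01]
shift [ 0.069 -0.019  1.128] turn -3.17
```

View pics/w1.png

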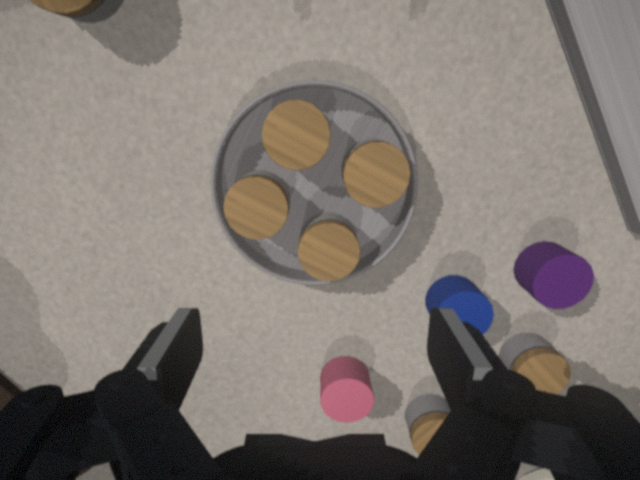

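The wrist view shows the tin at about (315,182). The four lids are at (296,134), (376,173), (255,207) and (328,250), and the open fingers are at the bottom. I'll measure the tin and lids from this view.

```bash
cat >> h.py <<'E'
def wmeas(o=None,im=None,c0=(.507,.021),fit=True):
    from scipy.optimize import least_squares
    if o is None:
        o=telemetry.get_obs();im=snap("wrist")
    g=cv2.GaussianBlur(cv2.cvtColor(im,cv2.COLOR_RGB2GRAY),(3,3),0)
    v,u=np.nonzero(cv2.Canny(g,40,110))
    T=np.array(c0)
    if fit:
      for r0 in (.095,.088):
        P=wray(np.c_[u,v],.0295,o)[:,:2];c=np.array(c0)
        for tol in (.007,.004,.003):
            d=np.hypot(*(P-c).T);k=abs(d-r0)<tol
            s=least_squares(lambda p:np.hypot(*(P[k]-p[:2]).T)-p[2],[*c,r0],loss='soft_l1',f_scale=.001)
            c=s.x[:2]
        print("tin",s.x.round(4),k.sum(),np.std(s.fun).round(4))
        if r0==.095:T=c
    hsv=cv2.cvtColor(im,cv2.COLOR_RGB2HSV)
    m=cv2.inRange(hsv,(8,75,50),(25,255,255))
    m=cv2.morphologyEx(m,cv2.MORPH_OPEN,np.ones((5,5),np.uint8))
    for cc in cv2.findContours(m,cv2.RETR_EXTERNAL,cv2.CHAIN_APPROX_NONE)[0]:
        if cv2.contourArea(cc)<300: continue
        W=wray(cc[:,0,:],.044,o)[:,:2].astype(np.float32)
        (p,r)=cv2.minEnclosingCircle(W);p=W.mean(0)*0+np.array(p)
        q=p-T
        print("lid",p.round(4),"r",round(r,4),"rel",(q*1000).round(1),"rad",np.hypot(*q).round(4),"ang",np.degrees(np.arctan2(q[1],q[0])).round(1))
    return T
E
python3 - <<'E'
from h import *
im=cv2.cvtColor(cv2.imread('pics/w1.png'),cv2.COLOR_BGR2RGB)
o=telemetry.get_obs()
wmeas(o,im)
E
```

```text
tin [0.5096 0.0176 0.0943] 251 0.001
tin [0.5094 0.0237 0.0884] 827 0.0012
lid [ 0.4588 -0.2591] r 0.0291 rel [ -50.9 -276.7] rad 0.2814 ang -100.4
lid [ 0.5857 -0.2585] r 0.0324 rel [  76.1 -276.1] rad 0.2864 ang -74.6
lid [ 0.4897 -0.0267] r 0.029 rel [-19.9 -44.3] rad 0.0486 ang -114.2
lid [0.4618 0.043 ] r 0.0289 rel [-47.8  25.4] rad 0.0542 ang 152.1
lid [0.5625 0.0064] r 0.0287 rel [ 52.9 -11.3] rad 0.0541 ang -12.0
lid [0.5263 0.0715] r 0.028 rel [16.7 53.9] rad 0.0564 ang 72.8
lid [0.4463 0.2486] r 0.0247 rel [-63.4 231. ] rad 0.2395 ang 105.3
```

Run:
```python
from h import *
im=cv2.cvtColor(cv2.imread('pics/w1.png'),cv2.COLOR_BGR2RGB)
o=telemetry.get_obs()
for z in (.0295,):
    P=wray([[314,182.5],[213,182],[415,182],[314,81],[314,284]],z,o)[:,:2];print(P.round(4))
    print(P[1:3].mean(0),P[3:].mean(0),np.linalg.norm(P[1]-P[2])/2,np.linalg.norm(P[3]-P[4])/2)
cv2.imwrite('pics/rim.png',cv2.resize(cv2.imread('pics/w1.png')[70:295,200:430],None,fx=2.6,fy=2.6,interpolation=cv2.INTER_CUBIC))
```

```text
[[ 0.514   0.029 ]
 [ 0.4418  0.0817]
 [ 0.5867 -0.023 ]
 [ 0.5631  0.097 ]
 [ 0.4561 -0.0511]]
[0.51424546 0.02937847] [0.50959889 0.02296424] 0.0894089845409832 0.09134154087874066
```

View pics/rim.png

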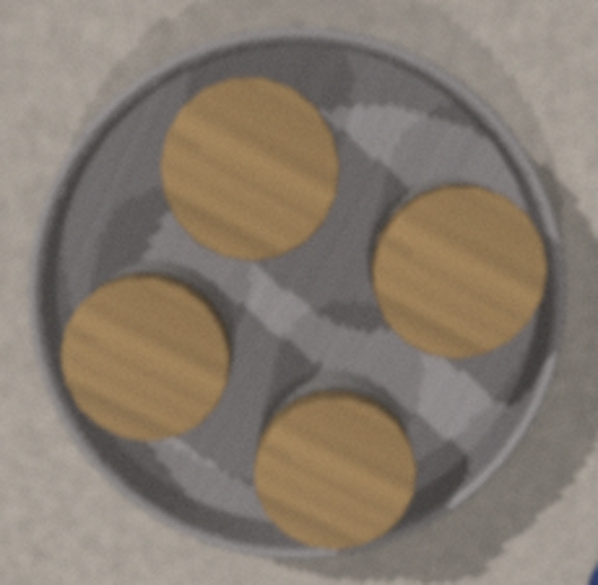

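The image shows the rim clearly. Its outer radius is about 90.5 mm, centred at roughly (0.5095,0.0225). The in-tin pots then sit at radius ~53 mm, at angles -17, 72, 157 and 247 degrees, which matches the description.

Plan:
1. Drag B (72°) against A (-17°).
2. Drag D (157°) against B.
3. Push C to the centre.
4. Insert the three table pots.

Call:
send_rows(targets=[[0,[0.35,0,0],-0.8],[0,[0.35,0,0],-0.8],[0,[0.35,0,0],-0.8],[0,[0.35,0,0.3],-0.8],[0,[0,0,0.9],0],[0,[0,0,1],0],[0,[0,0,1],0],[0,[0,0,1],0],[0,[0,0,0.4],0],[0,[0,0,0],0]])

```text
clock: 3.25
tcp_pos: [0.5314, 0.0666, 0.0578]
orientation: [-3.134, 0.002, 1.217]
wrist_force: [0.2, -0.7, -0.2]
opening: 0.0855
grasp_force: 0.0
```

Run:
```python
from h import *
o=telemetry.get_obs();print(o["tcp_pos"],o["orientation"],o["wrist_force"])
go(.525,.0715,.046,70.5)
```

```text
[0.53142373 0.06664223 0.05778876] [-3.13431340e+00  2.16204143e-03  1.21733441e+00] [ 0.20012929 -0.7479236  -0.18799433]
shift [ 0.059 -0.191  0.296] turn -0.15
```

Call:
send_rows(targets=[[0,[0.06,-0.19,0.1],-0.1],[0,[0,0,0.2],0],[0.3,[0,0,0],0],[0.7,[0,0,0],0],[0.7,[0,0,0],0],[0.7,[0,0,0],0],[0.7,[0,0,0],0],[0.7,[0,0,0],0],[0.7,[0,0,0],0],[0.7,[0,0,0],0]], newtons=25)

```text
clock: 4.25
tcp_pos: [0.5288, 0.0714, 0.0505]
orientation: [3.14, -0.001, 1.227]
wrist_force: [-1.8, 0.2, 5.4]
opening: 0.054
grasp_force: 26.5
```

Run:
```python
from h import *
o=telemetry.get_obs();print(o["tcp_pos"],np.degrees(o["orientation"][2]),o["wrist_force"],o["opening"],o["grasp_force"])
im=snap("wrist","w2.png")
cv2.imwrite('pics/w2.png',cv2.cvtColor(im,cv2.COLOR_RGB2BGR))
print([(c.round(1),ray("top",c,.044)[0][:2].round(4)) for c,a in lids(snap("top"))[0]])
go(.525+.028,.0715-.011,.045)
```

```text
[0.52876078 0.07136288 0.05045658] 70.3171627620937 [-1.77467931  0.22063063  5.44376802] 0.054011227029476784 26.468934416770935
[(array([210.3, 216.4]), array([0.6052, 0.2603])), (array([417. , 223.7]), array([ 0.5834, -0.2654])), (array([312.4, 233.4]), array([5.596e-01, 5.000e-04])), (array([323.6, 261.7]), array([ 0.4869, -0.0274])), (array([202.5, 274.1]), array([0.4571, 0.2751])), (array([421.9, 273.5]), array([ 0.4559, -0.2729])), (array([300.6, 275.2]), array([0.4532, 0.0302]))]
shift [-0.052  0.661  0.138]
```

View pics/w2.png

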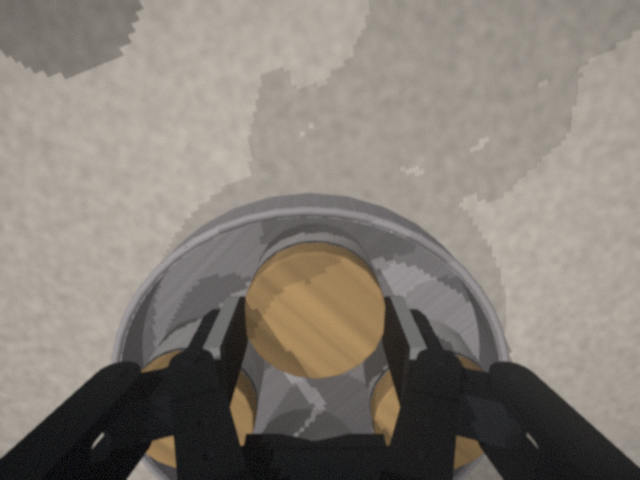

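The pot is gripped, with the lid centred between the pads at about (315,310). Now I drag it along tool y towards A.

Call:
send_rows(targets=[[0.7,[0,0.1,0],0],[0.7,[0,0.1,0],0],[0.7,[-0.02,0.1,0],0],[0.7,[-0.03,0.1,0],0],[0.7,[0,0.1,0],0],[0.7,[0,0.1,0],0],[0.7,[0,0.06,0],0],[0.7,[0,0,0],0],[0.7,[0,0,0],0],[0.7,[0,0,0],0]])

```text
clock: 5.35
tcp_pos: [0.553, 0.0606, 0.0505]
orientation: [3.14, -0.001, 1.227]
wrist_force: [-1.3, 0.6, 5.6]
opening: 0.0539
grasp_force: 26.4
```

Run:
```python
from h import *
o=telemetry.get_obs();print(o["tcp_pos"],np.degrees(o["orientation"][2]),o["wrist_force"],o["opening"],o["grasp_force"])
go(.553,.0605,.045)
wmeas(fit=False,c0=(.5095,.0225))
```

```text
[0.5530062  0.06056915 0.05046533] 70.31015822062926 [-1.27211179  0.57415569  5.61472763] 0.053925486380873563 26.430014669895172
shift [-0.002  0.     0.137]
lid [0.4645 0.0215] r 0.0122 rel [-45.  -1.] rad 0.045 ang -178.7
lid [0.465  0.0608] r 0.026 rel [-44.5  38.3] rad 0.0587 ang 139.3
lid [0.5571 0.0404] r 0.0511 rel [47.6 17.9] rad 0.0509 ang 20.6
```

Call:
send_rows(targets=[[0.2,[0,0,0],0],[0.1,[0,0,0],0],[0,[0,0,0],0],[0,[0,0,-0.5],0],[0,[0,0,-0.8],-1],[0,[0,0,-0.8],-1],[0,[0,0,-0.8],-1],[0,[0,0,-0.6],-1],[0,[0,0,0],-1],[0,[0,0,0],-1]])

```text
clock: 6.4
tcp_pos: [0.5526, 0.0605, 0.1905]
orientation: [3.139, 0.001, 1.755]
wrist_force: [-1.0, 0.7, -0.4]
opening: 0.0851
grasp_force: 0.0
```

Run:
```python
from h import *
o=telemetry.get_obs();print(o["clock"],o["tcp_pos"],np.degrees(o["orientation"]),o["wrist_force"])
wmeas(fit=False,c0=(.5095,.0225))
print([(ray("top",c,.044)[0][:2].round(4),a) for c,a in lids(snap("top"))[0]])
```

```text
6.4 [0.55264185 0.06053171 0.19050821] [1.79870400e+02 3.68652272e-02 1.00528827e+02] [-1.00938219  0.69507799 -0.44238142]
lid [ 0.4893 -0.0252] r 0.0304 rel [-20.2 -47.7] rad 0.0519 ang -113.0
lid [0.5574 0.033 ] r 0.0565 rel [47.9 10.5] rad 0.049 ang 12.3
lid [0.4621 0.0438] r 0.0295 rel [-47.4  21.3] rad 0.052 ang 155.8
[(array([0.605 , 0.2603]), np.int32(370)), (array([ 0.5828, -0.265 ]), np.int32(371)), (array([5.598e-01, 1.000e-04]), np.int32(311)), (array([ 0.4868, -0.0274]), np.int32(393)), (array([0.457 , 0.2751]), np.int32(682)), (array([0.4594, 0.0309]), np.int32(199)), (array([ 0.456, -0.273]), np.int32(396))]
```

Call:
send_rows(targets=[[0,[0,0,0],-1],[0,[0,0,0],-1],[0,[0.2,-0.8,0],0],[0,[0.2,-0.8,0],0],[0,[0,-0.7,0.4],0],[0,[0,0,0.9],0],[0,[0,0,0.9],0],[0,[0,0,0.9],0],[0,[0,0,0.5],0],[0,[0,0,0],0]])

```text
clock: 7.5
tcp_pos: [0.457, 0.044, 0.0418]
orientation: [-3.134, -0.004, 1.924]
wrist_force: [-0.3, 0.5, 0.2]
opening: 0.0855
grasp_force: 0.0
```

Run:
```python
from h import *
go(.461,.0435,.046,110.5)
```

```text
shift [-0.045  0.088 -0.106] turn -0.06
```

Call:
send_rows(targets=[[0.7,[0,0,0],0],[0.7,[0,0,0],0],[0.7,[0,0,0],0],[0.7,[0,0,0],0],[0.7,[0,0,0],0],[0.7,[0,0,0],-1],[0.7,[0,0,0],-1],[0.7,[0,0,0],-1],[0.7,[0,0,0],-1],[0.7,[0,0,0],-1]])

```text
clock: 8.5
tcp_pos: [0.4622, 0.0435, 0.0472]
orientation: [3.139, 0.003, 2.365]
wrist_force: [-0.5, -0.9, 5.4]
opening: 0.0545
grasp_force: 27.0
```

Run:
```python
from h import *
o=telemetry.get_obs();print(o["tcp_pos"],np.degrees(o["orientation"][2]),o["wrist_force"])
go(.501,.080,.046)
```

```text
[0.4621634  0.04348402 0.047165  ] 135.50431870991275 [-0.46763117 -0.87815169  5.3911611 ]
shift [-0.053  1.332  0.033]
```

Call:
send_rows(targets=[[0.7,[-0.01,0.19,0],0],[0.7,[-0.01,0.19,0],0],[0.7,[-0.01,0.19,0],0],[0.7,[-0.01,0.19,0],0],[0.7,[-0.01,0.19,0],0],[0.7,[0,0.19,0],0],[0.7,[0,0.19,0],0],[0.7,[0,0,0],0],[0.3,[0,0,0],0],[0,[0,0,0],0]])

```text
clock: 9.5
tcp_pos: [0.4985, 0.08, 0.045]
orientation: [-3.141, -0.001, 2.362]
wrist_force: [0.1, -0.3, -0.6]
opening: 0.0729
grasp_force: 0.0
```

Run:
```python
from h import *
o=telemetry.get_obs();print(o["tcp_pos"],np.degrees(o["orientation"][2]),o["wrist_force"],o["opening"])
```

```text
[0.49850138 0.0800495  0.04500029] 135.324089775209 [ 0.06387487 -0.32376627 -0.5796781 ] 0.0729104627608837
```

Call:
send_rows(targets=[[0,[0,0,0],0],[0,[0,0,-0.6],0],[0,[0,0,-1],1],[0,[0,0,-1],1],[0,[0,0,-1],1],[0,[0,0,0],1],[0,[0,0,0],1],[0,[0,0,0],1],[0,[0,0,0],1],[0,[0,0,0],1]])

```text
clock: 10.5
tcp_pos: [0.4986, 0.08, 0.1888]
orientation: [-3.141, -0.0, 1.66]
wrist_force: [-0.5, -0.5, -0.6]
opening: 0.0855
grasp_force: 0.0
```

Call:
send_rows(targets=[[0.5,[0,0,0],1],[0.5,[0,0,0],1],[0.5,[0,0,0],1],[0.5,[0,0,0],1],[0.5,[0,0,0],1],[0.5,[-0.5,0,0],0.6],[0.5,[-1,0,0],0],[0.5,[-1,0,0],0],[0.5,[-0.5,0,0],0],[0.5,[0,0,0],0]])

```text
clock: 11.5
tcp_pos: [0.4527, -0.0327, 0.1888]
orientation: [-3.141, 0.0, 1.171]
wrist_force: [0.2, 0.6, 0.3]
opening: 0.0429
grasp_force: 0.0
```

Run:
```python
from h import *
o=telemetry.get_obs();print(o["clock"],o["tcp_pos"],np.degrees(o["orientation"]),o["opening"])
T=wmeas(c0=(.5095,.0225))
t=lids(snap("top"))[0]
print([(ray("top",c,.044)[0][:2].round(4),a) for c,a in t])
go(.475,-.065,.046,67.4)
```

```text
11.5 [ 0.45273501 -0.03267051  0.18880014] [-1.79951120e+02  2.63425031e-02  6.71122830e+01] 0.04291428068917823
tin [0.5099 0.0199 0.0928] 281 0.0011
tin [0.5094 0.0237 0.0883] 848 0.0012
lid [ 0.5829 -0.258 ] r 0.0326 rel [  73.  -277.9] rad 0.2874 ang -75.3
lid [ 0.4888 -0.0272] r 0.0286 rel [-21.  -47.1] rad 0.0516 ang -114.0
lid [0.5307 0.0417] r 0.0767 rel [20.8 21.8] rad 0.0301 ang 46.2
[(array([0.605 , 0.2603]), np.int32(371)), (array([ 0.5829, -0.2647]), np.int32(375)), (array([0.5245, 0.0712]), np.int32(748)), (array([0.4573, 0.2756]), np.int32(670)), (array([ 0.4559, -0.273 ]), np.int32(396))]
shift [-0.578  0.823  3.576] turn -0.03
```

Call:
send_rows(targets=[[0.5,[-0.32,0.38,0],0],[0.5,[-0.3,0.38,0],0],[0.5,[0,0,0.8],0],[0.5,[0,0,0.9],0],[0.5,[0,0,0.9],0],[0.5,[0,0,0.6],0],[0.5,[0,0,0.35],0],[0.5,[0,0,0],0],[0.5,[0.2,0,0],0],[0.5,[0.15,0,0],0]])

```text
clock: 12.6
tcp_pos: [0.4792, -0.0524, 0.0485]
orientation: [3.139, -0.0, 1.175]
wrist_force: [-0.3, -0.8, -0.1]
opening: 0.0426
grasp_force: 0.1
```

Call:
send_rows(targets=[[0.5,[0.15,0,0],0],[0.5,[0.15,0,0],0],[0.5,[0.15,0,0],0],[0.5,[0.15,0,0],0],[0.5,[0.15,0,0],0],[0.5,[0.15,0,0],0],[0.5,[0.15,0,0],0],[0.5,[0.1,0,0],0],[0.5,[0.1,0,0],0],[0.5,[0,0,0],0]])

```text
clock: 13.6
tcp_pos: [0.4971, -0.0061, 0.0472]
orientation: [-3.141, -0.0, 1.175]
wrist_force: [1.0, -0.2, -1.1]
opening: 0.0429
grasp_force: 0.0
```

Run:
```python
from h import *
o=telemetry.get_obs();print(o["clock"],o["tcp_pos"],np.degrees(o["orientation"]),o["opening"],o["wrist_force"])
snap("wrist","w3.png")
```

```text
13.6 [ 0.49710366 -0.0061314   0.04723347] [-1.79989334e+02 -1.30786421e-02  6.73447578e+01] 0.04294610513020351 [ 1.01759456 -0.15059625 -1.05633403]
```

View pics/w3.png

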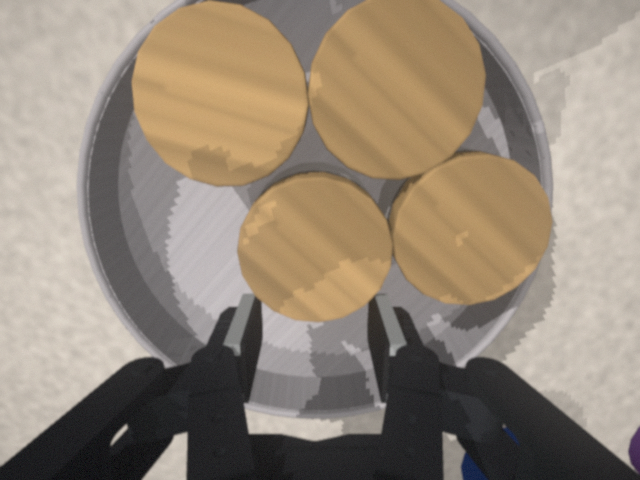

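The wrist view shows C's lid at about (315,247), cradled by the fingers, with D at (220,92), B at (397,87) and A at (472,228) close round it. Next I turn these pixels into positions and work out the move to the first table pot.

Run:
```python
from h import *
o=telemetry.get_obs();T=np.array([.5095,.0225])
P=wray([[315,247],[220,92.5],[397,87],[472,228]],.044,o)[:,:2]
for p in P:
    q=p-T;print(p.round(4),(q*1e3).round(1),np.hypot(*q).round(4),np.degrees(np.arctan2(q[1],q[0])).round(1))
print(np.linalg.norm(P[:,None]-P[None],axis=2).round(4))
# rim at z .0295: left 80/190, right 551/190, bottom 310,417
Q=wray([[80,190],[551,190],[310,417]],.0295,o)[:,:2];print(Q)
(c,r)=cv2.minEnclosingCircle(Q.astype(np.float32));print(c,r)
go(.605,.2605,.12,2)
```

```text
[0.5091 0.0216] [-0.4 -0.9] 0.001 -113.0
[0.5014 0.0813] [-8.1 58.8] 0.0593 97.8
[0.5537 0.0612] [44.2 38.7] 0.0587 41.2
[0.5629 0.0068] [ 53.4 -15.7] 0.0557 -16.3
[[0.     0.0602 0.0596 0.0558]
 [0.0602 0.     0.056  0.0965]
 [0.0596 0.056  0.     0.0551]
 [0.0558 0.0965 0.0551 0.    ]]
[[ 0.43373489  0.07226066]
 [ 0.59851205  0.00342342]
 [ 0.47255513 -0.06003238]]
(0.50981605052948, 0.022743752226233482) 0.09087590873241425
shift [ 7.196 -0.078 -1.819] turn 13.07
```

Call:
send_rows(targets=[[0.5,[-0.1,0,-0.2],0],[0.2,[-0.1,0,-0.8],0],[0,[0,0,-0.8],0],[0,[1,0,-0.5],0],[0,[1,0,0],0],[0,[1,0,0],0],[0,[1,0,0],0],[0,[1,0,0],0],[0,[1,0,0],0],[0,[1,0,0],0]])

```text
clock: 14.65
tcp_pos: [0.6024, 0.2455, 0.1399]
orientation: [3.141, -0.0, 1.175]
wrist_force: [-0.0, -0.3, 0.2]
opening: 0.0852
grasp_force: 0.0
```

Call:
send_rows(targets=[[0,[0.4,-0.08,0],1],[0,[0,0,0],1],[0,[0,0,0],1],[0,[0,0,0],1],[0,[0,0,0],1],[0,[0,0,0],1],[0,[0,0,0],1],[0,[0,0,0],1],[0,[0,0,0],1],[0,[0,0,0],1]])

```text
clock: 15.65
tcp_pos: [0.6052, 0.2598, 0.1398]
orientation: [-3.142, -0.0, 0.298]
wrist_force: [-1.0, 0.1, 0.7]
opening: 0.0851
grasp_force: 0.0
```

Run:
```python
from h import *
o=telemetry.get_obs();print(o["clock"],o["tcp_pos"],np.degrees(o["orientation"]),o["joint_pos"].round(2))
wmeas(fit=False)
go(.6055,.2605,.041,2)
```

```text
15.65 [0.60515584 0.25982326 0.13980572] [-1.79998178e+02 -9.65579296e-04  1.70856077e+01] [0.25 0.35 1.7  0.   1.09 1.52]
lid [0.4667 0.2775] r 0.0404 rel [-40.3 256.5] rad 0.2596 ang 98.9
lid [0.554  0.0463] r 0.0505 rel [47.  25.3] rad 0.0533 ang 28.3
lid [0.6104 0.2624] r 0.0281 rel [103.4 241.4] rad 0.2626 ang 66.8
lid [0.6638 0.41  ] r 0.0425 rel [156.8 389. ] rad 0.4194 ang 68.0
shift [ 0.012 -0.014  2.471] turn 2.99
```

Call:
send_rows(targets=[[0,[0.04,-0.03,0],1],[0,[0,0,0],1],[0,[0,0,0.5],1],[0,[0,0,0.8],0],[0,[0,0,0.7],0],[0,[0,0,0.5],0],[0,[0,0,0],0],[0.7,[0,0,0],0],[0.7,[0,0,0],0],[0.7,[0,0,0],0]], newtons=30)

```text
clock: 16.7
tcp_pos: [0.6079, 0.2624, 0.0419]
orientation: [-3.141, -0.004, 0.041]
wrist_force: [0.9, 0.5, 4.5]
opening: 0.0546
grasp_force: 32.3
```

Call:
send_rows(targets=[[0.7,[0,0,0],0],[0.7,[0,0,0],0],[0.7,[0,0,-0.3],0],[0.7,[0,0,-0.5],0],[0.7,[0,0,-0.7],0],[0.7,[0,0,0],0],[0.7,[0,0,0],0],[0.7,[0,0,0],0],[0.7,[0,0,0],0],[0.7,[0,0,0],0]])

```text
clock: 17.7
tcp_pos: [0.6054, 0.2618, 0.0978]
orientation: [3.141, 0.003, 0.041]
wrist_force: [0.6, -0.9, -0.4]
opening: 0.0545
grasp_force: 31.8
```

Run:
```python
from h import *
o=telemetry.get_obs();print(o["clock"],o["tcp_pos"],np.degrees(o["orientation"]),o["opening"],o["grasp_force"],o["wrist_force"])
im=snap("wrist","w4.png")
wmeas(o,im,fit=False)
T=np.array([.5095,.0225])
a=np.radians(155);t=T+.059*np.array([np.cos(a),np.sin(a)]);print(t)
go(*t,.045,2)
```

```text
17.7 [0.60541826 0.26177392 0.09775104] [1.79969551e+02 1.48751457e-01 2.32053991e+00] 0.05447076332289484 31.816357970237732 [ 0.5541001  -0.86775762 -0.40357048]
lid [0.5    0.2745] r 0.0216 rel [ -7.  253.5] rad 0.2536 ang 91.6
lid [0.5319 0.0723] r 0.0504 rel [24.9 51.3] rad 0.0571 ang 64.1
lid [0.5764 0.2591] r 0.0416 rel [ 69.4 238.1] rad 0.248 ang 73.8
lid [0.6616 0.3877] r 0.0312 rel [154.6 366.7] rad 0.398 ang 67.1
[0.45602784 0.04743448]
shift [-3.951  5.203  1.337] turn 0.06
```

View pics/w4.png

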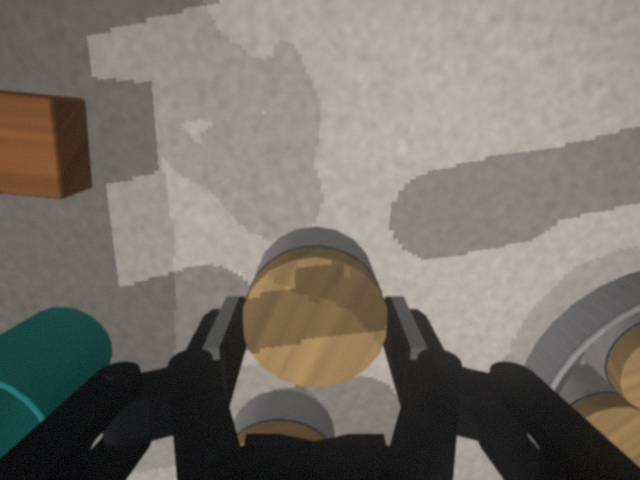

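The pot is held well, with its lid at (315,316). Now I carry it to the slot beside D.

Call:
send_rows(targets=[[0.7,[-0.5,0.66,-0.1],0],[0.7,[-0.67,0.88,0],0],[0.7,[-0.67,0.88,0],0],[0.7,[-0.67,0.88,0],0],[0.7,[-0.67,0.88,0],0],[0.7,[-0.5,0.66,0],0],[0.7,[-0.35,0.44,0],0],[0.7,[0,0,0],0],[0.7,[0,0,0],0],[0.7,[0,0,0],0]])

```text
clock: 18.75
tcp_pos: [0.4545, 0.045, 0.1036]
orientation: [-3.141, -0.001, 0.041]
wrist_force: [-0.7, -0.1, -0.2]
opening: 0.0546
grasp_force: 31.9
```

Run:
```python
from h import *
o=telemetry.get_obs();print(o["clock"],o["tcp_pos"],np.degrees(o["orientation"]))
im=snap("wrist")
wmeas(o,im,fit=False,c0=(.5095,.0225))
go(.4527,.0442,.0455,2)
```

```text
18.75 [0.4545269  0.04496957 0.10358586] [-1.79989893e+02 -4.85780469e-02  2.35366674e+00]
lid [0.4226 0.0425] r 0.0427 rel [-86.9  20. ] rad 0.0892 ang 167.1
lid [0.532  0.0424] r 0.0765 rel [22.5 19.9] rad 0.03 ang 41.5
shift [-0.048  0.02   1.452] turn 0.08
```

Call:
send_rows(targets=[[0.7,[-0.05,0.02,0.2],0],[0.7,[0,0,0.25],0],[0.7,[0,0,0.25],0],[0.7,[0,0,0.2],0],[0.7,[0,0,0.15],0],[0.7,[0,0,0.15],0],[0.7,[0,0,0.1],0],[0.7,[0,0,0.05],0],[0.7,[0,0,0],0],[0.7,[0,0,0],0]])

```text
clock: 19.8
tcp_pos: [0.4581, 0.0424, 0.0529]
orientation: [3.139, -0.014, 0.04]
wrist_force: [5.1, -2.3, 9.9]
opening: 0.0544
grasp_force: 43.2
```

Run:
```python
from h import *
o=telemetry.get_obs();print(o["clock"],o["tcp_pos"],np.degrees(o["orientation"]),o["wrist_force"],o["opening"],o["grasp_force"])
im=snap("wrist","w5.png")
```

```text
19.8 [0.45810221 0.04239641 0.05292636] [179.8450034   -0.81649382   2.28306779] [ 5.10010102 -2.34665782  9.89088101] 0.05437847829345682 43.18226873874664
```

View pics/w5.png

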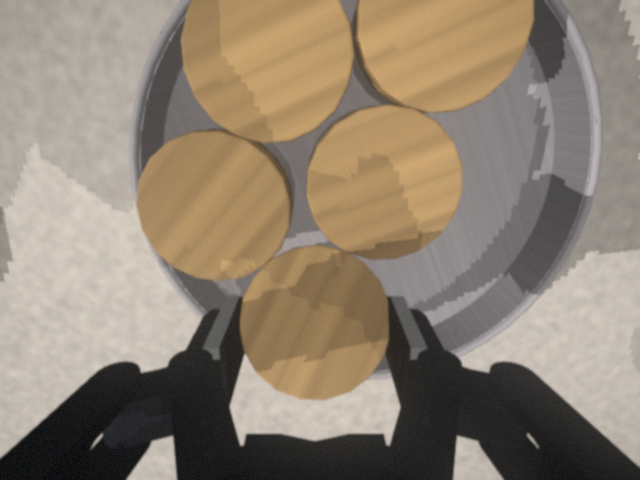

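The pot's lid is at (315,322), between the wall, D at (215,205) and C at (385,180). The force points inwards (+x, -y), so it is rubbing on the wall, and I ease it inwards.

Call:
send_rows(targets=[[0.7,[0.05,0.03,-0.05],0],[0.7,[0.05,0.02,0],0],[0.7,[0.03,0.02,0],0],[0.7,[0,0,0],0],[0.7,[0,0,0.05],0],[0.7,[0,0,0],0],[0.7,[0,0,0],0],[0.7,[0,0,0],0],[0.7,[0,0,0],0],[0.7,[0,0,0],0]])

```text
clock: 20.85
tcp_pos: [0.4595, 0.0403, 0.0506]
orientation: [3.14, -0.006, 0.041]
wrist_force: [4.4, -2.4, 6.4]
opening: 0.0543
grasp_force: 42.8
```

Run:
```python
from h import *
o=telemetry.get_obs();print(o["clock"],o["tcp_pos"],np.degrees(o["orientation"]),o["wrist_force"],o["opening"],o["grasp_force"])
im=snap("side","s5.png")
cv2.imwrite('pics/s5.png',cv2.cvtColor(cv2.resize(im[200:330,250:400],None,fx=4,fy=4,interpolation=cv2.INTER_CUBIC),cv2.COLOR_RGB2BGR))
```

```text
20.85 [0.45945717 0.04026167 0.05058892] [179.89004076  -0.31956847   2.34479602] [ 4.40954159 -2.42972963  6.37266896] 0.054280210326847954 42.80424356460571
```

Run:
```python
from h import *
T=np.array([.5095,.0225])
o={"tcp_pos":np.array([.4581,.0424,.0529]),"orientation":np.radians([179.845,-.816,2.283])}
im=cv2.cvtColor(cv2.imread('pics/w5.png'),cv2.COLOR_BGR2RGB)
P=np.r_[wray([[385,182],[215,204]],.044,o),wray([[315,322]],.051,o)][:,:2]
for p in P: print(p.round(4),((p-T)*1e3).round(1),np.hypot(*(p-T)).round(4))
print(np.linalg.norm(P[:,None]-P[None],axis=2).round(4))
print(wray([[135,160],[600,135],[370,378]],.0295,o)[:,:2].round(4))
# side view now: lids in side image
im=snap("side");hsv=cv2.cvtColor(im,cv2.COLOR_RGB2HSV)
m=cv2.inRange(hsv,(8,75,50),(25,255,255));m[:,:285]=0;m[:,370:]=0;m[:230]=0;m[310:]=0
for cc in cv2.findContours(m,cv2.RETR_EXTERNAL,cv2.CHAIN_APPROX_NONE)[0]:
    if cv2.contourArea(cc)>40: print(cv2.boundingRect(cc),ray("side",cc[:,0].mean(0),.044)[0].round(4))
```

```text
[0.513 0.018] [ 3.5 -4.5] 0.0057
[0.5026 0.0788] [-6.9 56.3] 0.0567
[0.4599 0.0409] [-49.6  18.4] 0.0529
[[0.     0.0616 0.0578]
 [0.0616 0.     0.0571]
 [0.0578 0.0571 0.    ]]
[[ 0.5154  0.1125]
 [ 0.5317 -0.0649]
 [ 0.4193  0.0137]]
(327, 265, 15, 21) [0.4651 0.0283 0.044 ]
(291, 244, 29, 46) [0.5343 0.0588 0.044 ]
(315, 230, 25, 5) [ 0.5954 -0.0706  0.044 ]
```

Call:
send_rows(targets=[[0.5,[0,0,0],0],[0.3,[0,0,0],0],[0.1,[0,0,0],0],[0,[0,0,0],0],[0,[0,0,-0.4],0],[0,[0,0,-0.8],0],[0,[0,0,-0.8],0],[0,[0.5,0,-0.8],0],[0,[0.5,0,-0.2],0],[0,[0,0,0],0]])

```text
clock: 21.95
tcp_pos: [0.4992, 0.0425, 0.1711]
orientation: [3.141, -0.004, 0.041]
wrist_force: [-0.2, 0.2, -0.4]
opening: 0.0855
grasp_force: 0.0
```

```bash
cat >> h.py <<'E'
def circ(o,im,c0=(.5095,.0225),z=.044,rr=.1):
    "rectify the lid plane to a metric picture and find the five-to-seven lids by Hough circles"
    s=4000; n=int(2*rr*s)
    c=vision.get_calibration("wrist");H=np.array(c["hand_eye"]);Rm=R.from_euler('xyz',o["orientation"]).as_matrix()
    X,Y=np.meshgrid(c0[0]-rr+np.arange(n)/s,c0[1]-rr+np.arange(n)/s)
    W=np.c_[X.ravel(),Y.ravel(),np.full(X.size,z)]
    q=((W-o["tcp_pos"])@Rm-H[:3,3])@H[:3,:3]
    u=c["fx"]*q[:,0]/-q[:,2]+c["cx"];v=c["fy"]*q[:,1]/q[:,2]+c["cy"]
    I=cv2.remap(im,u.reshape(n,n).astype(np.float32),v.reshape(n,n).astype(np.float32),cv2.INTER_LINEAR)
    hsv=cv2.cvtColor(I,cv2.COLOR_RGB2HSV);m=cv2.inRange(hsv,(8,75,50),(25,255,255))
    m=cv2.morphologyEx(cv2.morphologyEx(m,cv2.MORPH_CLOSE,np.ones((7,7))),cv2.MORPH_OPEN,np.ones((9,9)))
    e=cv2.GaussianBlur(m,(9,9),0)
    k=cv2.HoughCircles(e,cv2.HOUGH_GRADIENT,1,48*s//1000,param1=100,param2=12,minRadius=int(.026*s),maxRadius=int(.030*s))
    out=[]
    for x,y,r in (k[0] if k is not None else []):
        d=np.array([x/s-rr,y/s-rr]);dm=np.zeros_like(m);cv2.circle(dm,(int(x),int(y)),int(r),255,-1)
        f=(m[dm>0]>0).mean()
        if f>.8: out.append(d);print("rel",(d*1e3).round(1),"rad",round(np.hypot(*d)*1e3,1),"ang",np.degrees(np.arctan2(d[1],d[0])).round(1),"R",round(r/s*1e3,1),"fill",round(f,2))
    D=np.array(out);print((np.linalg.norm(D[:,None]-D[None],axis=2)*1e3).round(0).astype(int).tolist())
    cv2.imwrite('pics/rect.png',cv2.cvtColor(I,cv2.COLOR_RGB2BGR))
E
python3 - <<'E'
from h import *
o=telemetry.get_obs();print(o["clock"],o["tcp_pos"],np.degrees(o["orientation"]))
im=snap("wrist","w6.png")
circ(o,im)
E
```

```text
21.95 [0.49918815 0.0425113  0.17114261] [179.96833251  -0.21580632   2.33906066]
rel [ 56.9 -18.9] rad 59.9 ang -18.4 R 28.0 fill 0.99
rel [ 2.9 -6.1] rad 6.8 ang -64.9 R 28.1 fill 1.0
rel [43.9 37.4] rad 57.6 ang 40.4 R 27.8 fill 1.0
rel [-8.9 54.9] rad 55.6 ang 99.2 R 29.6 fill 0.92
rel [-50.4  14.6] rad 52.5 ang 163.8 R 28.5 fill 1.0
[[0, 55, 58, 99, 112], [55, 0, 60, 62, 57], [58, 60, 0, 56, 97], [99, 62, 56, 0, 58], [112, 57, 97, 58, 0]]
```

```bash
cat >> h.py <<'E'
def fixcirc(n,im,c0=(.5095,.0225),z=.044,rr=.1,f0=.8):
    "same for a fixed camera"
    s=4000; N=int(2*rr*s);c=vision.get_calibration(n);Tm=np.array(c["world_from_camera"])
    X,Y=np.meshgrid(c0[0]-rr+np.arange(N)/s,c0[1]-rr+np.arange(N)/s)
    q=(np.c_[X.ravel(),Y.ravel(),np.full(X.size,z)]-Tm[:3,3])@Tm[:3,:3]
    u=c["fx"]*q[:,0]/-q[:,2]+c["cx"];v=c["fy"]*q[:,1]/q[:,2]+c["cy"]
    I=cv2.remap(im,u.reshape(N,N).astype(np.float32),v.reshape(N,N).astype(np.float32),cv2.INTER_CUBIC)
    m=cv2.inRange(cv2.cvtColor(I,cv2.COLOR_RGB2HSV),(8,75,50),(25,255,255))
    k=cv2.HoughCircles(cv2.GaussianBlur(m,(15,15),0),cv2.HOUGH_GRADIENT,1,48*s//1000,param1=100,param2=8,minRadius=int(.025*s),maxRadius=int(.030*s))
    for x,y,r in (k[0] if k is not None else []):
        d=np.array([x/s-rr,y/s-rr]);dm=np.zeros_like(m);cv2.circle(dm,(int(x),int(y)),int(r),255,-1)
        f=(m[dm>0]>0).mean()
        if f>f0: print(n,(d*1e3).round(1),"R",round(r/s*1e3,1),"fill",round(f,2))
E
python3 - <<'E'
from h import *
o=telemetry.get_obs()
for n in("side","top"):
    im=snap(n,n+"6.png"); fixcirc(n,im,f0=.6)
E
```

```text
side [ 55.4 -17.1] R 27.9 fill 0.93
side [-15.6  62.6] R 28.8 fill 0.98
side [ 0.6 -3.9] R 28.8 fill 0.98
side [40.6 38.9] R 29.8 fill 0.96
side [-47.9  15.4] R 28.4 fill 0.86
```

Run:
```python
import cv2,numpy as np
a=cv2.imread('pics/side6.png')[235:310,280:368];b=cv2.imread('pics/w6.png')
b=cv2.resize(b[40:440,140:540],(400,400))
a=cv2.resize(a,(400,341),interpolation=cv2.INTER_CUBIC)
M=np.zeros((400,800,3),np.uint8);M[:,:400]=b;M[:341,400:]=a
cv2.imwrite('pics/m6.png',M)
```

```text
(no output)
```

View pics/m6.png

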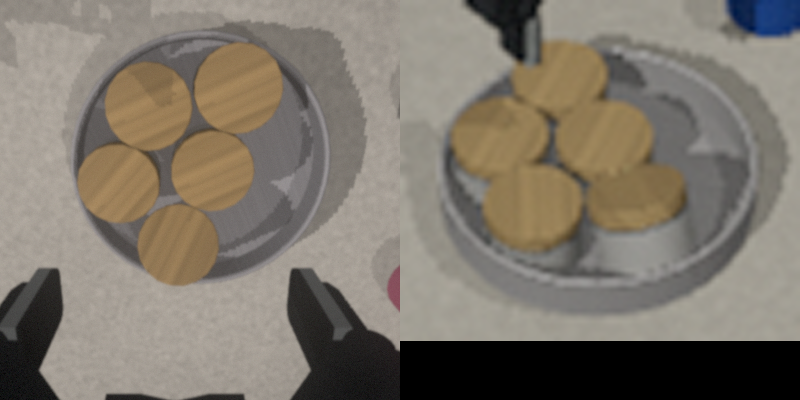

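Side crop: the new pot (637,195) is leaning by about 15°, outer edge up, caught on the wall. The other four are flat. In the wrist view it sits at (178,245). I'll press its outer lid edge down gently with closed fingers.

Call:
send_rows(targets=[[1,[-0.7,0.03,0],0],[1,[-0.7,0,0],0],[1,[0,0,0.5],0],[1,[0,0,0.7],0],[1,[0,0,0.7],0],[1,[0,0,0.4],0],[1,[0,0,0.2],0],[1,[0,0,0],0],[1,[0,0,0.07],0],[1,[0,0,0.07],0]])

```text
clock: 23.1
tcp_pos: [0.4401, 0.0393, 0.0629]
orientation: [-3.141, 0.002, 0.041]
wrist_force: [-0.1, -0.1, -0.5]
opening: 0.0003
grasp_force: 0.0
```

Run:
```python
from h import *
o=telemetry.get_obs();print(o["clock"],o["tcp_pos"],np.degrees(o["orientation"]),o["wrist_force"],o["opening"])
```

```text
23.1 [0.44006744 0.03927893 0.062867  ] [-1.79982227e+02  9.38754901e-02  2.32301070e+00] [-0.07078123 -0.10621351 -0.45696298] 0.0002791677850910888
```

Call:
send_rows(targets=[[1,[0.04,0,0.05],0],[1,[0.02,0,0.05],0],[1,[0,0,0.04],0],[1,[0,0,0.04],0],[1,[0,0,0],0],[1,[0,0,0],0],[1,[0,0,0],0],[1,[0,0,0],0],[1,[0,0,0],0],[1,[0,0,0],0]])

```text
clock: 24.1
tcp_pos: [0.4443, 0.0392, 0.058]
orientation: [3.141, -0.0, 0.041]
wrist_force: [-3.3, 1.0, 8.3]
opening: 0.0001
grasp_force: 4.6
```

Run:
```python
from h import *
o=telemetry.get_obs();print(o["clock"],o["tcp_pos"],o["wrist_force"])
im=snap("wrist")
circ(o,im)
im=snap("side");fixcirc("side",im,f0=.5)
```

```text
24.1 [0.44426262 0.03915371 0.05801098] [-3.29590502  1.00777207  8.28338857]
rel [-8.9 57.1] rad 57.8 ang 98.8 R 27.8 fill 1.0
rel [ 1.1 -6.9] rad 7.0 ang -80.7 R 28.0 fill 0.99
[[0, 65], [65, 0]]
side [-62.1  24.4] R 27.4 fill 0.67
side [-15.6  61.9] R 29.6 fill 0.95
side [37.1 44.6] R 27.6 fill 1.0
side [ 55.4 -17.6] R 27.6 fill 0.9
```

Call:
send_rows(targets=[[1,[0,0,-0.3],0],[0.8,[0,0,-0.8],0],[0.5,[0.3,0,-0.8],0],[0,[0.6,0,-0.8],0],[0,[0.6,0,-0.2],0],[0,[0,0,0],0],[0,[0,0,0],0],[0,[0,0,0],0],[0,[0,0,0],0],[0,[0,0,0],0]])

```text
clock: 25.2
tcp_pos: [0.5025, 0.0417, 0.1717]
orientation: [-3.141, 0.002, 0.041]
wrist_force: [-0.4, -0.2, 0.4]
opening: 0.0856
grasp_force: 0.0
```

Run:
```python
from h import *
o=telemetry.get_obs();print(o["clock"],o["tcp_pos"],np.degrees(o["orientation"][2]))
im=snap("wrist","w7.png");circ(o,im)
im=snap("side","side7.png");fixcirc("side",im,f0=.5)
```

```text
25.2 [0.50252327 0.04173327 0.17169161] 2.320686928726316
rel [ 57.1 -18.9] rad 60.2 ang -18.3 R 28.0 fill 0.99
rel [43.6 37.1] rad 57.3 ang 40.4 R 27.7 fill 1.0
rel [-54.9  16.6] rad 57.3 ang 163.1 R 27.9 fill 1.0
rel [ 1.4 -6.1] rad 6.3 ang -77.3 R 28.4 fill 0.99
rel [-8.9 54.4] rad 55.1 ang 99.3 R 29.8 fill 0.91
[[0, 58, 117, 57, 99], [58, 0, 101, 60, 55], [117, 101, 0, 61, 60], [57, 60, 61, 0, 61], [99, 55, 60, 61, 0]]
side [-61.9  23.9] R 27.8 fill 1.0
side [-16.1  64.1] R 27.4 fill 1.0
side [ 55.1 -16.4] R 28.5 fill 0.98
side [ 0.4 -4.4] R 28.2 fill 1.0
side [40.4 41.4] R 28.2 fill 1.0
```

All pots now read flat (pot1 lid R 27.9, same offset as its neighbours). I grip pot1 and slide it ~6 mm towards D to close the gap.

Call:
send_rows(targets=[[0,[-0.6,0.02,0],0],[0,[-0.6,0,0.3],0],[0,[0,0,0.9],0],[0,[0,0,0.9],0],[0,[0,0,0.7],0],[0,[0,0,0.35],0],[0,[0,0,0],0],[0.7,[0,0,0],0],[0.7,[0,0,0],0],[0.7,[0,0,0],0]], newtons=25)

```text
clock: 26.3
tcp_pos: [0.457, 0.0387, 0.0482]
orientation: [3.141, -0.003, 0.041]
wrist_force: [0.1, 0.3, 2.5]
opening: 0.0545
grasp_force: 26.4
```

Call:
send_rows(targets=[[0.7,[0,0,0],0],[0.7,[0,-0.05,0],0],[0.7,[0.03,-0.05,0],0],[0.7,[0,-0.05,0],0],[0.7,[0,0,0],0],[0.3,[0,0,0],0],[0,[0,0,0],0],[0,[0,0,-0.3],0],[0,[0,0,-0.8],0],[0,[0,0,-0.8],0]])

```text
clock: 27.3
tcp_pos: [0.4556, 0.0451, 0.1231]
orientation: [-3.141, 0.002, 0.04]
wrist_force: [1.2, -0.1, 0.6]
opening: 0.085
grasp_force: 0.0
```

Run:
```python
from h import *
o=telemetry.get_obs();print(o["clock"],o["tcp_pos"],np.degrees(o["orientation"][2]))
go(.5834,-.265,.14,78)
```

```text
27.3 [0.45557204 0.04510704 0.12309188] 2.3197673975793
shift [ 2.878  7.875 -0.434] turn -15.14
```

Call:
send_rows(targets=[[0,[0.36,0.98,-0.1],0],[0,[0.36,0.98,-0.1],0],[0,[0.36,0.98,-0.1],0],[0,[0.36,0.98,-0.1],0],[0,[0.36,0.98,0],0],[0,[0.36,0.98,0],0],[0,[0.36,0.98,0],0],[0,[0.36,0.98,0],0],[0,[0,0,0],-1],[0,[0,0,0],-1]])

```text
clock: 28.3
tcp_pos: [0.5844, -0.2652, 0.1388]
orientation: [-3.141, 0.0, 0.217]
wrist_force: [-0.0, -0.4, 0.3]
opening: 0.0853
grasp_force: 0.0
```

Call:
send_rows(targets=[[0,[0,0,0],-1],[0,[0,0,0],-1],[0,[0,0,0],-1],[0,[0,0,0],-1],[0,[0,0,0],-1],[0,[0,0,0],-1],[0,[0,0,0],-1],[0,[0,0,0],-1],[0,[0,0,0],-1],[0,[0,0,0],-1]])

```text
clock: 29.3
tcp_pos: [0.5842, -0.2635, 0.139]
orientation: [-3.141, -0.0, 1.091]
wrist_force: [0.9, -0.5, -0.4]
opening: 0.0851
grasp_force: 0.0
```

Run:
```python
from h import *
o=telemetry.get_obs();print(o["clock"],o["tcp_pos"],np.degrees(o["orientation"][2]))
im=snap("wrist","w8.png");circ(o,im,c0=(.5834,-.265),z=.04,rr=.06)
circ(o,im)
go(.5834,-.265,.0375,75)
```

```text
29.3 [ 0.58419648 -0.2635163   0.13903287] 62.530619946178014
rel [4.4 1.6] rad 4.7 ang 20.4 R 26.2 fill 1.0
[[0]]Traceback (most recent call last):
  File "<stdin>", line 4, in <module>
  File "h.py", line 93, in circ
    D=np.array(out);print((np.linalg.norm(D[:,None]-D[None],axis=2)*1e3).round(0).astype(int).tolist())
                           ~~~~~~~~~~~~~~^^^^^^^^^^^^^^^^^^^^^^^^^^
    return sqrt(add.reduce(s, axis=axis, keepdims=keepdims))
                ~~~~~~~~~~^^^^^^^^^^^^^^^^^^^^^^^^^^^^^^^^^
numpy.exceptions.AxisError: axis 2 is out of bounds for array of dimension 2
```

Call:
send_rows(targets=[[0,[0,0.03,0],-1],[0,[0,0,0.2],-1],[0,[0,0,0.7],-0.5],[0,[0,0,0.7],0],[0,[0,0,0.6],0],[0,[0,0,0.34],0],[0,[0,0,0],0],[0.7,[0,0,0],0],[0.7,[0,0,0],0],[0.7,[0,0,0],0]], newtons=35)

```text
clock: 30.35
tcp_pos: [0.5868, -0.2651, 0.0392]
orientation: [3.138, 0.001, 1.306]
wrist_force: [0.6, 0.1, 2.2]
opening: 0.0543
grasp_force: 37.5
```

Call:
send_rows(targets=[[0.7,[0,0,0],0],[0.7,[0,0,0],0],[0.7,[0,0,-0.3],0],[0.7,[0,0,-0.6],0],[0.7,[0,0,-0.7],0],[0.7,[0,0,0],0],[0.7,[0,0,0],0],[0.7,[0,0,0],0],[0.7,[0,0,0],0],[0.7,[0,0,0],0]])

```text
clock: 31.35
tcp_pos: [0.5846, -0.2638, 0.0993]
orientation: [-3.139, -0.001, 1.306]
wrist_force: [0.7, -0.5, -0.5]
opening: 0.0546
grasp_force: 37.3
```

```bash
cat >> h.py <<'E'
def held(o,im):
    "lid of the held pot: rays onto the plane of the pads' pot top (tcp height), in tool axes"
    m=cv2.inRange(cv2.cvtColor(im,cv2.COLOR_RGB2HSV),(8,75,50),(25,255,255));m[:,:235]=0;m[:,400:]=0
    m=cv2.morphologyEx(m,cv2.MORPH_OPEN,np.ones((7,7)))
    for cc in cv2.findContours(m,cv2.RETR_EXTERNAL,cv2.CHAIN_APPROX_NONE)[0]:
        if cv2.contourArea(cc)>4000:
            print("held",cv2.boundingRect(cc),"ellipse",np.round(cv2.fitEllipse(cc)[0],1),np.round(cv2.fitEllipse(cc)[1],1))
E
python3 - <<'E'
from h import *
o=telemetry.get_obs();print(o["clock"],o["tcp_pos"],np.degrees(o["orientation"]),o["opening"],o["grasp_force"])
im=snap("wrist","w9.png");held(o,im)
held(o,cv2.cvtColor(cv2.imread("pics/w4.png"),cv2.COLOR_BGR2RGB))
T=np.array([.5095,.0225])
for ang in (283,):
    a=np.radians(ang);t=T+.0575*np.array([np.cos(a),np.sin(a)]);print(t);go(*t,.0435,75)
E
```

```text
31.35 [ 0.58463492 -0.26376419  0.09931909] [-1.79848858e+02 -4.86288783e-02  7.48219813e+01] 0.05459619379726731 37.25300073623657
held (241, 253, 148, 139) ellipse [314.6 322.4] [138.8 148.3]
held (242, 248, 146, 138) ellipse [314.4 317.4] [137.3 145.7]
[ 0.52243469 -0.03352628]
shift [ 5.149 -3.011  1.413] turn -0.04
```

Call:
send_rows(targets=[[0.7,[0.6,-0.41,0],0],[0.7,[0.9,-0.62,0],0],[0.7,[0.9,-0.62,0],0],[0.7,[0.9,-0.62,0],0],[0.7,[0.8,-0.55,0],0],[0.7,[0.54,-0.36,0],0],[0.7,[0,0,0],0],[0.7,[0,0,0.3],0],[0.7,[0,0,0],0],[0.7,[0,0,0],0]])

```text
clock: 32.4
tcp_pos: [0.5112, -0.0527, 0.0881]
orientation: [-3.14, 0.0, 1.305]
wrist_force: [-0.8, 1.0, -1.2]
opening: 0.0544
grasp_force: 37.3
```

Run:
```python
from h import *
o=telemetry.get_obs();print(o["clock"],o["tcp_pos"],np.degrees(o["orientation"][2]))
im=snap("wrist","w10.png");circ(o,im)
go(.5105,-.0515,.0715,75);go(.5105,-.033,.0715,75)
```

```text
32.4 [ 0.51120333 -0.0527487   0.08813881] 74.74327991908198
rel [ 0.9 -6.6] rad 6.7 ang -82.5 R 27.7 fill 1.0
rel [-53.4  20.6] rad 57.2 ang 158.9 R 27.9 fill 1.0
rel [ 56.1 -19.6] rad 59.5 ang -19.3 R 28.4 fill 0.97
rel [ -2.4 -90.9] rad 90.9 ang -91.5 R 29.3 fill 1.0
[[0, 61, 57, 84], [61, 0, 117, 123], [57, 117, 0, 92], [84, 123, 92, 0]]
shift [ 0.025 -0.031  0.425] turn -0.05
shift [ 0.472 -0.152  0.425] turn -0.05
```

Call:
send_rows(targets=[[0.7,[0,0,0.22],0],[0.7,[0,0,0.2],0],[0.7,[0,0,0],0],[0.7,[0.08,-0.02,0],0],[0.7,[0.08,-0.03,0],0],[0.7,[0.08,-0.02,0],0],[0.7,[0.08,-0.03,0],0],[0.7,[0.08,-0.02,0],0],[0.7,[0.07,-0.03,0],0],[0.7,[0,0,0],0]])

```text
clock: 33.45
tcp_pos: [0.5103, -0.0316, 0.0722]
orientation: [-3.142, -0.0, 1.306]
wrist_force: [0.2, 0.1, -1.6]
opening: 0.0539
grasp_force: 37.3
```

Run:
```python
from h import *
o=telemetry.get_obs();print(o["clock"],o["tcp_pos"],np.degrees(o["orientation"]),o["wrist_force"])
im=snap("wrist","w11.png");circ(o,im);held(o,im)
go(.5105,-.033,.0425,75)
```

```text
33.45 [ 0.51029898 -0.03163963  0.07217138] [-1.79997333e+02 -8.86860106e-03  7.48546253e+01] [ 0.20369877  0.12350937 -1.56353567]
rel [ 56.9 -19.4] rad 60.1 ang -18.8 R 27.6 fill 1.0
rel [0.9 0.4] rad 1.0 ang 23.2 R 27.8 fill 0.99
rel [-53.1  20.4] rad 56.9 ang 159.0 R 28.5 fill 0.99
rel [ -1.9 -64.4] rad 64.4 ang -91.7 R 29.8 fill 1.0
[[0, 59, 117, 74], [59, 0, 58, 65], [117, 58, 0, 99], [74, 65, 99, 0]]
held (241, 252, 149, 140) ellipse [314.7 322.3] [139.3 148.7]
held (355, 119, 45, 124) ellipse [380.4 180.8] [ 46.3 131. ]
held (235, 0, 165, 239) ellipse [306.1  97.6] [165.6 269.9]
shift [-0.026  0.012  0.741] turn -0.03
```

Call:
send_rows(targets=[[0.7,[-0.04,0.01,0],0],[0.7,[0,0,0.12],0],[0.7,[0,0,0.15],0],[0.7,[0,0,0.15],0],[0.7,[0,0,0.15],0],[0.7,[0,0,0.1],0],[0.7,[0,0,0.05],0],[0.7,[0,0,0],0],[0.7,[0,0,0],0],[0.7,[0,0,0],0]])

```text
clock: 34.5
tcp_pos: [0.5104, -0.0338, 0.0433]
orientation: [3.141, -0.0, 1.306]
wrist_force: [0.4, 0.3, -0.2]
opening: 0.0545
grasp_force: 37.3
```

Run:
```python
from h import *
o=telemetry.get_obs();print(o["clock"],o["tcp_pos"],np.degrees(o["orientation"]),o["wrist_force"])
im=snap("wrist","w12.png");circ(o,im);held(o,im)
```

```text
34.5 [ 0.51038036 -0.03379231  0.04330146] [ 1.79988184e+02 -1.97542809e-04  7.48234441e+01] [ 0.40570756  0.30092278 -0.23835767]
rel [  0.9 -57.6] rad 57.6 ang -89.1 R 28.2 fill 1.0
rel [0.9 0.9] rad 1.2 ang 45.0 R 27.8 fill 1.0
rel [ 58.4 -17.4] rad 60.9 ang -16.6 R 29.8 fill 0.9
rel [-54.4  20.4] rad 58.1 ang 159.5 R 27.3 fill 1.0
[[0, 58, 70, 96], [58, 0, 60, 59], [70, 60, 0, 119], [96, 59, 119, 0]]
held (235, 0, 165, 393) ellipse [313.1 178.9] [174.1 430.6]
```

Call:
send_rows(targets=[[0.7,[0.03,0.1,0],0],[0.7,[0.03,0.1,0],0],[0.7,[0.03,0.1,0],0],[0.7,[0.03,0.07,0],0],[0.7,[0,0,0],0],[0.3,[0,0,0],0],[0,[0,0,0],0],[0,[0,0,-0.4],0],[0,[0,0,-0.9],0],[0,[0,0,-0.9],0]])

```text
clock: 35.55
tcp_pos: [0.525, -0.0329, 0.1316]
orientation: [-3.139, 0.0, 1.306]
wrist_force: [1.2, -0.1, -0.2]
opening: 0.0856
grasp_force: 0.0
```

Call:
send_rows(targets=[[0,[-0.3,0,-0.6],0],[0,[-0.3,0,-0.6],0],[0,[0,0,0],0],[0,[0,0,0],1],[0,[0,0,0],1],[0,[0,0,0],1],[0,[0,0,0],1],[0,[0,0,0],1],[0,[0,0,0],1],[0,[0,0,0],1]])

```text
clock: 36.55
tcp_pos: [0.5189, -0.0556, 0.1778]
orientation: [-3.14, 0.001, 0.692]
wrist_force: [0.1, 0.9, -0.2]
opening: 0.0857
grasp_force: 0.0
```

Run:
```python
from h import *
o=telemetry.get_obs();print(o["clock"],o["tcp_pos"],np.degrees(o["orientation"]),o["wrist_force"])
im=snap("wrist","w13.png");circ(o,im)
im=snap("side");fixcirc("side",im,f0=.5)
go(.457,-.2735,.14,40)
```

```text
36.55 [ 0.51893976 -0.05563077  0.17776825] [-1.79890201e+02  5.79290508e-02  3.96211170e+01] [ 0.05874144  0.87215439 -0.21566473]
rel [ 57.1 -18.6] rad 60.1 ang -18.1 R 28.0 fill 0.99
rel [-53.1  20.4] rad 56.9 ang 159.0 R 28.2 fill 1.0
rel [43.6 37.1] rad 57.3 ang 40.4 R 28.2 fill 1.0
rel [ 16.6 -56.1] rad 58.5 ang -73.5 R 28.4 fill 0.98
rel [2.1 2.1] rad 3.0 ang 45.0 R 29.8 fill 0.96
rel [-8.4 54.9] rad 55.5 ang 98.7 R 29.3 fill 0.97
[[0, 117, 57, 55, 59, 98], [117, 0, 98, 104, 58, 57], [57, 98, 0, 97, 54, 55], [55, 104, 97, 0, 60, 114], [59, 58, 54, 60, 0, 54], [98, 57, 55, 114, 54, 0]]
side [-15.6  62.4] R 29.0 fill 0.98
side [ 15.1 -54.4] R 28.1 fill 1.0
side [-61.9  28.6] R 26.4 fill 1.0
side [ 54.9 -16.1] R 28.2 fill 1.0
side [40.6 38.6] R 29.8 fill 0.99
side [-6.6  8.4] R 27.4 fill 1.0
shift [-4.677  3.191  0.946] turn -0.03
```

Six pots are in and flat. The free slot is at 223° with about 4–5 mm of clearance all round. Now the last pot.

Call:
send_rows(targets=[[0,[0,0,0],-0.6],[0,[-0.84,0.5,0],0],[0,[-0.84,0.5,0],0],[0,[-0.84,0.5,0],0],[0,[-0.84,0.5,0],0],[0,[-0.84,0.5,0],0],[0,[-0.82,0.48,0.3],0],[0,[0,0,0.8],0],[0,[0,0,0],0],[0,[0,0,0],0]])

```text
clock: 37.65
tcp_pos: [0.4527, -0.2792, 0.1342]
orientation: [-3.138, 0.0, 0.748]
wrist_force: [0.8, 0.1, -0.3]
opening: 0.0852
grasp_force: 0.0
```

Run:
```python
from h import *
o=telemetry.get_obs();print(o["clock"],o["tcp_pos"],np.degrees(o["orientation"]))
im=snap("wrist","w14.png");circ(o,im,c0=(.457,-.274),z=.04,rr=.08)
go(.4517,-.2791,.0385,42.8)
```

```text
37.65 [ 0.45274012 -0.27917152  0.13424179] [-1.79812937e+02  2.25917623e-03  4.28856731e+01]
rel [ 1.6 -0.6] rad 1.7 ang -21.0 R 27.8 fill 1.0
[[0]]
shift [-0.029 -0.04   2.426] turn 0.02
```

Call:
send_rows(targets=[[0,[-0.02,-0.03,0.4],0],[0,[0,0,0.8],0],[0,[0,0,0.7],0],[0,[0,0,0.4],0],[0,[0,0,0.12],0],[0,[0,0,0],0],[0.7,[0,0,0],0],[0.7,[0,0,0],0],[0.7,[0,0,0],0],[0.7,[0,0,0],0]], newtons=35)

```text
clock: 38.7
tcp_pos: [0.453, -0.2806, 0.0405]
orientation: [3.139, -0.0, 0.748]
wrist_force: [-1.0, 0.4, 5.8]
opening: 0.0542
grasp_force: 36.3
```

Call:
send_rows(targets=[[0.7,[0,0,0],0],[0.7,[0,0,0],0],[0.7,[0,0,-0.3],0],[0.7,[0,0,-0.6],0],[0.7,[0,0,-0.7],0],[0.7,[0,0,0],0],[0.7,[0,0,0],0],[0.7,[0,0,0],0],[0.7,[0,0,0],0],[0.7,[0,0,0],0]])

```text
clock: 39.7
tcp_pos: [0.4513, -0.2792, 0.1012]
orientation: [-3.139, 0.0, 0.747]
wrist_force: [0.1, 0.4, -0.6]
opening: 0.0538
grasp_force: 37.2
```

Run:
```python
from h import *
o=telemetry.get_obs();print(o["clock"],o["tcp_pos"],np.degrees(o["orientation"]),o["opening"],o["grasp_force"])
im=snap("wrist","w15.png");held(o,im)
T=np.array([.5095,.0225]);a=np.radians(222.8)
t=T+.0655*np.array([np.cos(a),np.sin(a)]);print(t);go(*t,.043,42.8)
```

```text
39.7 [ 0.45129164 -0.27919777  0.10121461] [-1.79856516e+02  1.19350562e-02  4.28204175e+01] 0.05382924927441226 37.17466056346893
held (240, 228, 150, 142) ellipse [314.5 299.1] [141.3 149.4]
[ 0.46144069 -0.02200341]
shift [ 4.557 -4.546  1.47 ] turn 0.00
```

Call:
send_rows(targets=[[0.7,[0.5,-0.5,0],0],[0.7,[0.8,-0.8,0],0],[0.7,[0.8,-0.8,0],0],[0.7,[0.8,-0.8,0],0],[0.7,[0.8,-0.8,0],0],[0.7,[0.56,-0.55,0],0],[0.7,[0.3,-0.3,0.2],0],[0.7,[0,0,0.2],0],[0.7,[0,0,0],0],[0.7,[0,0,0],0]])

```text
clock: 40.75
tcp_pos: [0.4619, -0.023, 0.0862]
orientation: [-3.141, 0.001, 0.747]
wrist_force: [-0.3, 0.3, -1.5]
opening: 0.0539
grasp_force: 37.2
```

Run:
```python
from h import *
o=telemetry.get_obs();print(o["clock"],o["tcp_pos"],np.degrees(o["orientation"]))
im=snap("wrist","w16.png");circ(o,im);held(o,im)
go(.4614,-.022,.044,42.8)
```

```text
40.75 [ 0.46189862 -0.02297633  0.08618155] [-1.79967501e+02  3.57639577e-02  4.27772483e+01]
rel [ 16.1 -56.9] rad 59.1 ang -74.2 R 27.9 fill 1.0
rel [-53.6  20.4] rad 57.4 ang 159.2 R 27.9 fill 1.0
rel [1.1 0.9] rad 1.4 ang 37.9 R 28.1 fill 0.99
rel [ 56.4 -18.4] rad 59.3 ang -18.1 R 28.3 fill 0.94
rel [-9.1 56.9] rad 57.6 ang 99.1 R 27.6 fill 0.91
rel [-49.4 -44.6] rad 66.6 ang -137.9 R 26.4 fill 1.0
[[0, 104, 60, 56, 117, 67], [104, 0, 58, 117, 58, 65], [60, 58, 0, 59, 57, 68], [56, 117, 59, 0, 100, 109], [117, 58, 57, 100, 0, 109], [67, 65, 68, 109, 109, 0]]
held (240, 228, 151, 142) ellipse [314.5 298.9] [141.5 149.9]
held (235, 0, 150, 238) ellipse [300.1  99.9] [150.5 259.2]
shift [ 0.006 -0.036  1.064] turn -0.01
```

Call:
send_rows(targets=[[0.7,[0.025,-0.02,0],0],[0.7,[0,0,0.15],0],[0.7,[0,0,0.2],0],[0.7,[0,0,0.2],0],[0.7,[0,0,0.15],0],[0.7,[0,0,0.1],0],[0.7,[0,0,0.1],0],[0.7,[0,0,0.08],0],[0.7,[0,0,0],0],[0.7,[0,0,0],0]])

```text
clock: 41.8
tcp_pos: [0.4623, -0.021, 0.0474]
orientation: [3.141, -0.0, 0.748]
wrist_force: [-0.4, -0.4, -0.7]
opening: 0.0539
grasp_force: 37.2
```

Run:
```python
from h import *
o=telemetry.get_obs();print(o["clock"],o["tcp_pos"],np.degrees(o["orientation"]),o["wrist_force"])
im=snap("wrist","w17.png");circ(o,im)
```

```text
41.8 [ 0.46234704 -0.02101824  0.04742545] [ 1.79989281e+02 -7.16174516e-03  4.28298748e+01] [-0.44392406 -0.43430735 -0.67373359]
rel [-53.6  20.6] rad 57.5 ang 159.0 R 27.9 fill 1.0
rel [0.9 0.6] rad 1.1 ang 35.5 R 27.9 fill 1.0
rel [ 17.1 -55.6] rad 58.2 ang -72.9 R 29.2 fill 0.96
rel [-40.9 -39.4] rad 56.8 ang -136.1 R 29.0 fill 0.99
rel [ 56.4 -17.9] rad 59.1 ang -17.6 R 28.7 fill 0.82
[[0, 58, 104, 61, 117], [58, 0, 59, 58, 59], [104, 59, 0, 60, 54], [61, 58, 60, 0, 100], [117, 59, 54, 100, 0]]
```

Call:
send_rows(targets=[[0.7,[0,0,0.05],0],[0.7,[0,0,0.03],0],[0.7,[0,0,0],0],[0.28,[0,0,0],0],[0.28,[0,0,0],0],[0.28,[0,0,0],0],[0.28,[0,0,-0.2],0],[0.28,[0,0,-0.4],0],[0.2,[0,0,-0.8],0],[0,[0,0,-0.8],0]])

```text
clock: 42.85
tcp_pos: [0.4617, -0.0209, 0.133]
orientation: [-3.14, 0.001, 0.747]
wrist_force: [0.7, 0.8, 0.3]
opening: 0.0802
grasp_force: 0.0
```

Call:
send_rows(targets=[[0,[-0.4,0,-0.6],0],[0,[-0.4,0,-0.6],0],[0,[0,0,0],0],[0,[0,0,0],0],[0,[0,0,0],0],[0,[0,0,0],0],[0,[0,0,0],0],[0,[0,0,0],0],[0,[0,0,0],0],[0,[0,0,0],0]])

```text
clock: 43.85
tcp_pos: [0.4387, -0.0427, 0.18]
orientation: [-3.141, 0.0, 0.748]
wrist_force: [0.1, -0.1, -0.6]
opening: 0.0855
grasp_force: 0.0
```

Run:
```python
from h import *
o=telemetry.get_obs();print(o["clock"],o["tcp_pos"],np.degrees(o["orientation"]),o["wrist_force"],o["opening"])
im=snap("wrist","w18.png");circ(o,im)
fixcirc("side",snap("side","side18.png"),f0=.5)
fixcirc("top",snap("top"),f0=.5)
```

```text
43.85 [ 0.4387383  -0.04273144  0.17996281] [-1.79983789e+02  9.71805941e-03  4.28286198e+01] [ 0.10367411 -0.14721572 -0.59801691] 0.08548740213436547
rel [0.6 0.1] rad 0.6 ang 11.3 R 27.9 fill 1.0
rel [ 15.9 -56.6] rad 58.8 ang -74.3 R 28.3 fill 0.99
rel [-53.4  20.4] rad 57.1 ang 159.1 R 28.2 fill 0.99
rel [-40.4 -38.4] rad 55.7 ang -136.5 R 27.8 fill 1.0
[[0, 59, 58, 56], [59, 0, 104, 59], [58, 104, 0, 60], [56, 59, 60, 0]]
side [-16.4  64.1] R 27.4 fill 1.0
side [-61.1  28.1] R 27.2 fill 0.99
side [ 14.9 -54.4] R 28.1 fill 1.0
side [ 54.6 -15.9] R 28.2 fill 1.0
side [-40.9 -35.6] R 29.6 fill 0.99
side [40.1 38.6] R 29.6 fill 0.99
top [-10.4  56.9] R 28.7 fill 0.99
top [41.4 37.1] R 28.2 fill 0.99
top [ 55.6 -18.4] R 27.9 fill 0.68
top [-55.1  20.1] R 28.8 fill 0.53
```

All seven lids sit on the one-plus-six pattern at radius 60 mm or less. Lid sizes and heights agree across the views, and the arm is clear, so I hand in.

```bash
python3 -c "
from cell import workorder;print(workorder.job_done())"
```

```text
the job is handed in; nothing more can be done
None
```

All seven pots are in the tin, one in the middle and six round it, and I handed the job in at about 44 s. My last camera measurements showed every pot within 60 mm of the tin's axis and none visibly raised or leaning, but they can't resolve a tilt as small as 3 degrees, and the hand-in returned no verdict.

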